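# Wedge the overhanging jig plate of a bench press

### The job

The jig plate of the little bench press sticks out unsupported. Push the beech wedge along the bench, thin end first and square to the plate, under the middle of the plate's front edge until it jams tight and carries load, but do not force it, and leave it jammed there. Touch the plate only with the wedge and leave the block, the parts bin and the screwdriver alone.

Things in the scene. Friction and masses are not known exactly. Their poses are not given: they have to be found in the camera images.
- press: Cream cast bench press, fixed to the bench. Its steel jig plate overhangs towards the robot. Origin on the bench surface, straight under the middle of the plate's front edge; +x points from that edge in under the plate (the way the wedge goes), y along the edge, z up. Column and head stand at x = 170 to 350 mm, up to 240 mm high; under the plate x = 0 to 190 mm is free.
- slot (a point): Point on the bench under the middle of the plate's front edge, fixed to the press. The plate is 240 mm deep, 150 mm wide, 12 mm thick. The gap below it differs from set-up to set-up between 10 and 22 mm and is not measured: it must be felt.
- plate (a joint): Upward yield of the jig plate (m, 0 = unloaded). It is stiff: 0.5 mm for 15 N. Once the wedge meets the edge the push rises by about 2 N per mm of travel. A steady level push of 15 N (13 to 17) jams the wedge well and it stays when let go; with less than 10 N it is still loose, and over 20 N can bend the plate out of true.
- wedge_center (a point): Plain beech wedge, 130 mm long, 40 mm wide, rising evenly from 5 mm high at the thin end to 31 mm at the thick end (1 in 5), 85 g, lying flat on the bench. The point lies half-way along it and half-way up (9 mm above its underside); its +x points to the thin end, y is across its width, z up. Can be taken across its width near the thick end, e.g. 43 mm behind this point, where it is 27 mm high.
- wedge_tip (a point): Middle of the wedge's thin end, 65 mm ahead of wedge_center, 2.5 mm above its underside.
- wedge: The wedge again; origin in the middle of its underside, same axes as wedge_center.
- block: Plain rectangular beech block 130 x 40 x 30 mm, a bystander of the wedge's size; origin in the middle of its underside. Wedge and block may lie on either side.
- bin: Open sheet-steel parts bin 130 x 200 mm, 55 mm high, with bushings, a bystander; origin under its centre.
- screwdriver: Screwdriver lying on the bench, 180 mm long, a bystander; origin under its middle.
Mind the look-alikes: they are no part of the job. Leave any green or purple look-alike of the wedge alone.

How it is judged:
By the outcome, as a careful person would: the job done as asked, in the order asked, and still so for the second after the job is handed in, with the robot touching nothing.
It also fails if it takes over 64 s, if anything falls off the work surface, if the arm or the gripper's body presses on something with over 40 N, if the wrist force passes 120 N, or if a joint passes its speed limit or range.

### The arm

A 6-joint arm with a two-finger parallel gripper is mounted at the origin on the work surface. World frame = base frame: x ahead of the robot, y to its left, z up, the work surface at z = 0. Lengths are in m, angles in rad, forces in N, time in s.
With the tool pointing down it reaches from about 0.35 to 0.85 m from the base axis. Payload 8.1 kg.
Tool frame: the origin (TCP) lies between the finger pads; the fingertips stand 8 mm ahead of it and the grasp point (between the pads) lies 11 mm behind it; z points along the fingers, y is the direction in which the jaws open and shut (so a half turn about z gives the same grasp; the last joint's range is limited). The gripper opens to 85 mm and grips with 20 to 120 N. Pads are 22 mm wide; open, the fingers measure 114 mm over their backs; the gripper's body (76 mm by 85 mm) begins 54 mm behind the grasp point. The pads swing forward as they close: fully open they stand 13 mm farther back than shut.
Start: joints at [-1.423, 0.13, 1.488, -0, 1.523, -0.085], TCP at [0.138, -0.584, 0.239] pointing down, gripper open.
Joint ranges: [-2.96, 2.96], [-0.89, 2.26], [0.02, 2.5], [-1.34, 4.48], [0, 2.73], [-2.66, 2.66]. Speed limits (rad/s): [2.39, 2.39, 2.79, 3.14, 3.14, 3.14].

### API

Orientations are given as a 3x3 rotation matrix whose columns are the frame's x, y, z axes.
In Python, from workcell import env gives the robot as it stands.
- The arm moves only by the tool servo_tool, never from a script. Its argument "moves" is a list of rows, each a list of 3 entries, a list of its own where there are three numbers: the opening, from 0 (shut) to 1 (fully open), then the shift along the tool's x, y, z in m, then the turn, a rotation vector about the tool's x, y, z in rad. In form: [[jaw, [x, y, z], [wx, wy, wz]], ...]. A call has 1 to 12 rows; each row shifts and turns the commanded pose from where the row before left it, along the tool's axes as they then stand; what a row does not reach is not made up. A row lasts 1/12 s, in which the tool goes at most 41.7 mm and 7.16 degrees, less where a joint would pass 70% of its speed; a pose out of reach is approached as far as the arm can. A call with a gripper value outside its range is refused whole. The fingers move at their own pace and stop on an object; "newtons" is the grip in N (left out, the last holds). Time passes only in rows, so rows that do not move let the fingers close. It gives the time, the measured TCP pose, the force and the opening at its end, in the units of the state.
- env.get_obs(): the state, without advancing time (a new reading comes with each control period).
- env.grab_frame(name): name is "scene" or "top"; returns a dict with "image" (480x640x3 uint8, red, green, blue), "z_map" (480x640 float32, m along the optical axis (not along the pixel's ray), 0 where there is no reading), "K" (3x3 intrinsics, pixels), "R" (3x3) and "t" (3): a world point X has camera coordinates R X + t. Camera axes: x right, y down, z forward; pixel columns grow to the right and rows downward; lengths in m; the calibration is good to about 2 mm. A picture is of the moment at which its call begins.
- env.hand_in(): hands the job in, once; it reports no verdict.
Trained networks look in a picture, given as the dict that the camera call returned (one of the last four; its "shot" number tells which), for a name from the list of things; names that differ only in an ending like _2 or _b are one class to them, and where a whole thing is asked for, a point or a joint stands for the part that bears it (a point fixed in the world has none). Each returns a list of dicts, best first, with "score" (0 to 1); they miss things now and then, are a little off and sometimes report something else, mostly with a low value. They report only what shows in the picture. A call takes as long as a camera call. They do not tell look-alikes from the thing itself.
- env.outline_of(picture, query): "region" (480x640 bool, what is visible of it) and "point" ([column, row] in pixels, amid what is visible of it).
The state is a dict: "time": time; "joint_positions": joint angles; "joint_vel": joint speeds; "joint_efforts": joint torques, N m; "tool_pos": TCP position; "ee_rot": TCP orientation; "contact_force": force on the tool from outside, world axes, zero at the start; "moment": the same for the moment, N m; "width": finger opening in m.
Only numpy, scipy, OpenCV 4.12 (cv2) and the standard library are available. Lean on these libraries where they do the work, as an engineer would, in place of code of your own. Each camera call takes 0.05 s, during which the arm holds its last target. There are 200 camera calls.

## Working session

There is one attempt and no reset: what is moved stays moved. The work goes in short steps, Python scripts to look and compute and a tool call to move; the robot and the scene stay as the last step left them, time stands still between calls to the robot, and variables do not carry over. Pictures are saved under pics/ and viewed, about 8 in all and at most 12, crops included, and the job is handed in when it is done.

Besides the shell and the picture viewer there is one more tool, called after "Emit:" by a JSON object that holds its "api" and its "payload", one argument or row to a line. servo_tool: Moves the arm, as the interface text tells. Its arguments: {"type":"object","properties":{"moves":{"type":"array"},"newtons":{"type":"number"}},"required":["moves"]}

```bash
mkdir -p pics
cat > h.py <<'E'
import numpy as np, cv2
from workcell import env
def pts(f,mask=None):
    z=f["z_map"]; m=(z>0) if mask is None else (mask&(z>0))
    v,u=np.nonzero(m); d=z[v,u]; K=f["K"]
    c=np.stack([(u-K[0,2])/K[0,0]*d,(v-K[1,2])/K[1,1]*d,d],1)
    return (c-f["t"])@f["R"], u, v
def save(f,n,crop=None,s=1):
    im=f["image"][:,:,::-1]
    if crop: a,b,c,d=crop; im=im[b:d,a:c]
    cv2.imwrite("pics/"+n,cv2.resize(im,None,fx=s,fy=s))
E
python3 - <<'E'
from h import *
fs={n:env.grab_frame(n) for n in("scene","top")}
for n,f in fs.items():
    save(f,n+"0.png")
    for q in("wedge","block","press","bin","screwdriver"):
        for o in env.outline_of(f,q):
            p,_,_=pts(f,o["region"])
            print(n,q,round(o["score"],2),np.round(o["point"]),len(p),np.round(np.median(p,0),3) if len(p) else "", np.round(p.max(0),3) if len(p) else "")
print(env.get_obs())
E
```

```text
scene wedge 0.97 [390. 175.] 838 [0.437 0.343 0.014] [0.495 0.417 0.031]
scene wedge 0.93 [350. 195.] 1008 [0.422 0.223 0.015] [0.493 0.254 0.031]
scene wedge 0.71 [299. 161.] 822 [0.251 0.244 0.015] [0.319 0.314 0.033]
scene block 0.87 [208. 347.] 1908 [ 0.467 -0.248  0.028] [ 0.527 -0.196  0.033]
scene press 0.59 [524. 315.] 14649 [0.87  0.059 0.173] [0.962 0.362 0.24 ]
scene bin 0.78 [498. 212.] 4525 [0.706 0.396 0.016] [0.788 0.547 0.235]
scene bin 0.46 [527. 315.] 14338 [0.871 0.059 0.177] [0.953 0.37  0.24 ]
scene screwdriver 0.69 [206. 459.] 148 [ 0.605 -0.37   0.014] [ 0.637 -0.36   0.017]
top wedge 0.96 [138. 255.] 1255 [0.436 0.351 0.018] [0.494 0.415 0.035]
top wedge 0.75 [198. 260.] 1293 [0.424 0.227 0.018] [0.493 0.256 0.035]
top wedge 0.61 [188. 342.] 1297 [0.249 0.244 0.019] [0.316 0.29  0.037]
top block 0.76 [424. 249.] 1294 [ 0.46  -0.244  0.03 ] [ 0.522 -0.196  0.037]
top press 0.95 [265.  45.] 6117 [0.833 0.084 0.188] [0.976 0.193 0.244]
top bin 0.76 [132. 124.] 6872 [0.722 0.376 0.01 ] [0.801 0.497 0.062]
top screwdriver 0.84 [487. 152.] 646 [ 0.677 -0.385  0.021] [ 0.735 -0.36   0.031]
{'time': 0.6, 'joint_positions': array([-1.42337455e+00,  1.30389311e-01,  1.48820549e+00, -2.31351133e-05,
        1.52303137e+00, -8.53832368e-02]), 'joint_vel': array([ 1.13669234e-03, -1.01557147e-05, -5.10705804e-04, -1.82834133e-03,
        1.01975158e-03,  4.13905198e-04]), 'joint_efforts': array([-3.99943519e-04, -5.68954039e+01, -5.00593150e+01, -2.02912192e-04,
        1.58065384e-03, -1.47891291e-05]), 'tool_pos': array([ 0.13844681, -0.58379936,  0.23929559]), 'ee_rot': array([[ 9.73022831e-01,  2.30708842e-01, -2.77821774e-05],
       [ 2.30708843e-01, -9.73022831e-01,  2.97647758e-05],
       [-2.01656959e-05, -3.53714004e-05, -9.99999999e-01]]), 'contact_force': array([ 0.1168913 ,  0.18622985, -0.05917274]), 'moment': array([ 0.02649876, -0.02058405,  0.0147356 ]), 'width': 0.08543696608584964}
```

```bash
python3 -c "
import cv2,numpy as np
a=cv2.imread('pics/scene0.png');b=cv2.imread('pics/top0.png')
cv2.imwrite('pics/both0.png',cv2.resize(np.vstack([a,b])[:, :],(400,600)))"
```

```text
(no output)
```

View pics/top0.png

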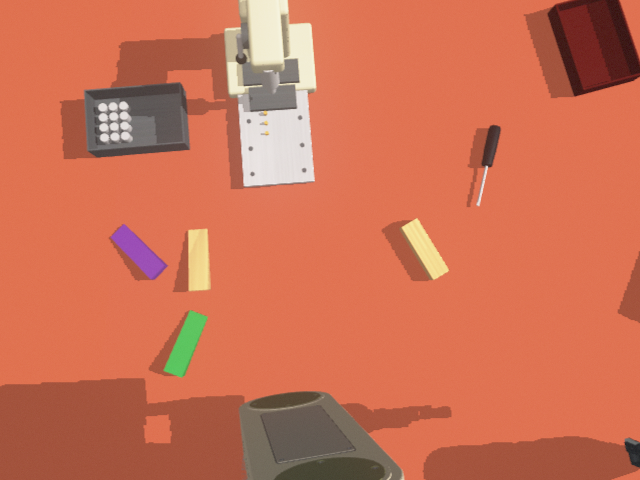

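View pics/scene0.png

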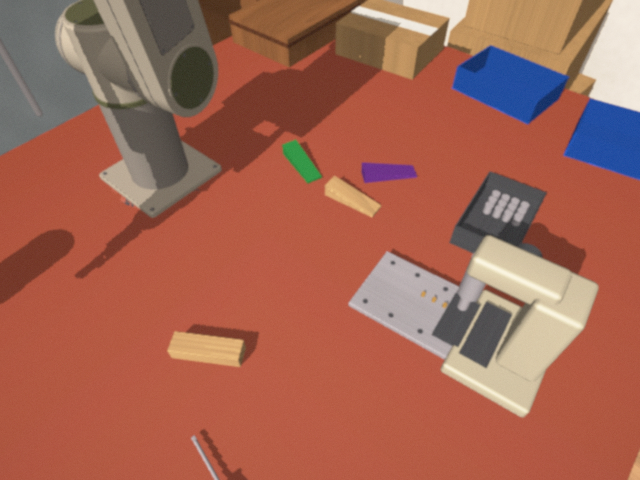

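Top view candidates: the purple wedge (138,255), the green wedge (188,342), the plain beech wedge (198,260) and the beech block (424,249). I choose the beech wedge at (198,260), which is (350,195) in the scene view. Next I'll take a close crop and measure the wedge and plate.

```bash
cat > meas.py <<'E'
from h import *
def wedge(f,near):
    best=None
    for o in env.outline_of(f,"wedge"):
        p,u,v=pts(f,o["region"])
        if len(p)<100: continue
        m=np.median(p[:,:2],0); d=np.linalg.norm(m-near)
        if best is None or d<best[0]: best=(d,p,o)
    d,p,o=best
    p=p[p[:,2]>0.002]
    r=cv2.minAreaRect((p[:,:2]*1000).astype(np.float32))
    q=p[:,:2]-p[:,:2].mean(0); A=np.c_[q,np.ones(len(q))]
    g=np.linalg.lstsq(A,p[:,2],rcond=None)[0]
    w,V=np.linalg.eigh(np.cov(q.T)); ax=V[:,1]; ax=-ax if ax@g[:2]>0 else ax
    print("rect",np.round(r[0],1),np.round(r[1],1),r[2],"axis",np.round(ax,3),"yaw",np.degrees(np.arctan2(ax[1],ax[0])),"slope",g[:2]@ax,"mean",p.mean(0))
    s=q@ax; 
    for lo in np.arange(-.07,.07,.02):
        k=(s>lo)&(s<lo+.02)
        if k.sum()>5: print(round(lo,2),k.sum(),np.round(np.median(p[k,2]),4),end=" | ")
    print(); return p
E
python3 - <<'E'
from meas import *
for n in("top","scene"):
    f=env.grab_frame(n); print(n)
    wedge(f,np.array([.423,.225]))
    if n=="scene": save(f,"crop1.png",(270,130,450,230),4)
    p,u,v=pts(f)
    for k,(a,b) in {"plate":(.015,.042)}.items():
        m=(p[:,2]>a)&(p[:,2]<b)&(p[:,0]>.53)&(p[:,0]<.85)&(p[:,1]>-.04)&(p[:,1]<.2)
        P=p[m]; r=cv2.minAreaRect((P[:,:2]*1000).astype(np.float32)); print(r,len(P),np.percentile(P[:,2],[5,50,95]))
        print(cv2.boxPoints(r))
        # front edge: min x per y bin
        e=[]
        for y in np.arange(P[:,1].min()+.01,P[:,1].max()-.01,.006):
            kk=abs(P[:,1]-y)<.003
            e.append((P[kk,0].min(),y))
        e=np.array(e); c=np.polyfit(e[:,1],e[:,0],1); print("front x=",c,"std",np.std(e[:,0]-np.polyval(c,e[:,1])),"y",P[:,1].min(),P[:,1].max())
E
```

```text
top
rect [425.2 227.4] [132.   41.9] 5.899869441986084 axis [0.994 0.111] yaw 6.383232086795325 slope -0.1790848955257924 mean [0.42227698 0.2267233  0.0181748 ]
-0.07 135 0.0299 | -0.05 208 0.0269 | -0.03 202 0.0225 | -0.01 192 0.0184 | 0.01 187 0.0151 | 0.03 182 0.0109 | 0.05 154 0.0073 | 
((724.1892700195312, 78.34457397460938), (269.5340881347656, 190.1904754638672), 5.9307861328125) 8294 [0.02062632 0.02516475 0.03873421]
[[580.3176    159.00574  ]
 [599.9695    -30.166737 ]
 [868.0609     -2.3165894]
 [848.40906   186.85588  ]]
front x= [0.72416789 0.55446932] std 0.04959229044985731 y -0.009853535453593383 0.18516986373611968
scene
rect [425.3 230. ] [132.3  45.1] 6.2572526931762695 axis [0.989 0.15 ] yaw 8.639185125535416 slope -0.1572340747534822 mean [0.42276686 0.22522457 0.01546668]
-0.07 96 0.0273 | -0.05 166 0.0246 | -0.03 157 0.0208 | -0.01 154 0.0167 | 0.01 142 0.0134 | 0.03 137 0.0094 | 0.05 117 0.0055 | 
((725.0511474609375, 79.45338439941406), (269.60797119140625, 190.9558563232422), 5.8486857414245605) 10205 [0.02039137 0.023706   0.03891927]
[[581.2195    160.69756  ]
 [600.6782    -29.264282 ]
 [868.8828     -1.7907867]
 [849.4241    188.17105  ]]
front x= [0.69726618 0.55676646] std 0.04878544657661618 y -0.009198965391418167 0.1869432773094631
```

View pics/crop1.png

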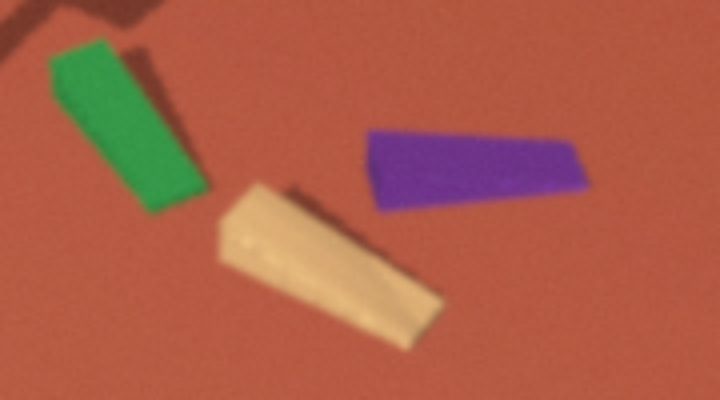

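The crop shows the tan beech wedge, thick end at crop (235,230) and thin end at (425,325). The green and purple ones are look-alikes. Now I'll find the plate's front edge by colour.

Run:
```python
from h import *
for n in("top","scene"):
    f=env.grab_frame(n)
    im=f["image"].astype(int); hsv=cv2.cvtColor(f["image"],cv2.COLOR_RGB2HSV)
    m=(hsv[...,1]<45)&(hsv[...,2]>110)
    p,u,v=pts(f); ok=m[v,u]&(p[:,0]>.5)&(p[:,0]<.74)&(p[:,1]>-.05)&(p[:,1]<.2)&(p[:,2]>.015)&(p[:,2]<.045)
    P=p[ok]; print(n,len(P),np.percentile(P[:,2],[5,50,95]))
    mk=np.zeros(m.shape,np.uint8); mk[v[ok],u[ok]]=1
    r=cv2.minAreaRect((P[:,:2]*1000).astype(np.float32)); print(r); print(cv2.boxPoints(r))
    ys=P[:,1]; e=[]
    for y in np.arange(np.percentile(ys,1)+.012,np.percentile(ys,99)-.012,.006):
        e.append((P[abs(ys-y)<.003,0].min(),y))
    e=np.array(e); c=np.polyfit(e[:,1],e[:,0],1); print("front",c,"deg",np.degrees(np.arctan(-c[0])),"res",np.std(e[:,0]-np.polyval(c,e[:,1])))
    l=[];rr=[]
    for x in np.arange(.6,.72,.006):
        k=abs(P[:,0]-x)<.003; l.append((x,P[k,1].max())); rr.append((x,P[k,1].min()))
    for nm,a in(("left",l),("right",rr)):
        a=np.array(a); c=np.polyfit(a[:,0],a[:,1],1); print(nm,c,np.degrees(np.arctan(c[0])),"y@.58",np.polyval(c,.58),np.std(a[:,1]-np.polyval(c,a[:,0])))
o=env.get_obs(); print(o["time"],o["tool_pos"])
```

```text
top 4808 [0.02020545 0.02388506 0.02736958]
((668.8235473632812, 72.62471008300781), (158.50726318359375, 149.50869750976562), 6.166793346405029)
[[581.99817   138.43282  ]
 [598.05884   -10.210743 ]
 [755.6489      6.8166046]
 [739.58826   155.46016  ]]
front [-0.10993107  0.59778032] deg 6.273396013520794 res 0.00038160835871207775
left [0.11229737 0.07173001] 6.4073216780942674 y@.58 0.1368624828472006 0.0006075302040423163
right [ 0.10798533 -0.07389666] 6.163221753181333 y@.58 -0.011265169384158225 0.0006383377327702114
scene 5108 [0.02011291 0.02237542 0.0245005 ]
((669.071044921875, 74.04304504394531), (157.17623901367188, 152.92184448242188), 6.19791316986084)
[[582.6873   141.57242 ]
 [599.1972   -10.455575]
 [755.4548     6.513672]
 [738.9449   158.54167 ]]
front [-0.10639273  0.5988181 ] deg 6.073008588178664 res 0.0005130096579915185
left [0.10594295 0.07826555] 6.04752575908212 y@.58 0.13971246368419044 0.0007801175770972644
right [ 0.10762689 -0.07400373] 6.142920631207551 y@.58 -0.011580133746194175 0.0004255950425307444
0.9 [ 0.13846593 -0.58380831  0.23933357]
```

Measured:
- Press yaw is about 6.2°, and the slot is at about (0.590, 0.0645).
- Wedge centre is at about (0.425, 0.228), with yaw about 6.2°.
- The grasp point is at about (0.382, 0.222).

I'll move to above it.

Emit:
{"api": "servo_tool", "payload": {
  "moves": [
    [1,[0,0,0],[0,0,0.124]],
    [1,[0.027,-0.03,0],[0,0,0]],
    [1,[0.027,-0.03,0],[0,0,0]],
    [1,[0.027,-0.03,0],[0,0,0]],
    [1,[0.027,-0.03,0],[0,0,0]],
    [1,[0.027,-0.03,0],[0,0,0]],
    [1,[0.027,-0.03,0],[0,0,0]],
    [1,[0.027,-0.03,0],[0,0,0]],
    [1,[0.027,-0.03,0],[0,0,0]],
    [1,[0.027,-0.03,0],[0,0,0]],
    [1,[0.027,-0.03,0],[0,0,0]],
    [1,[0.027,-0.03,0],[0,0,0]]
  ]
}}

```text
time: 1.9
tool_pos: [0.3986, -0.2218, 0.2396]
ee_rot: [[0.994, 0.108, 0.001], [0.108, -0.994, -0.001], [0.001, 0.001, -1.0]]
contact_force: [1.4, -0.2, 0.4]
width: 0.0856
```

Emit:
{"api": "servo_tool", "payload": {
  "moves": [
    [1,[0.003,-0.035,0],[0,0,0]],
    [1,[0.003,-0.035,0],[0,0,0]],
    [1,[0.003,-0.035,0],[0,0,0]],
    [1,[0.003,-0.035,0],[0,0,0]],
    [1,[0.003,-0.035,0],[0,0,0]],
    [1,[0.003,-0.035,0],[0,0,0]],
    [1,[0.003,-0.035,0],[0,0,0]],
    [1,[0.003,-0.035,0],[0,0,0]],
    [1,[0.003,-0.035,0],[0,0,0]],
    [1,[0.003,-0.035,0],[0,0,0]],
    [1,[0.003,-0.035,0],[0,0,0]],
    [1,[0,0,0],[0,0,0]]
  ]
}}

```text
time: 2.9
tool_pos: [0.388, 0.168, 0.2395]
ee_rot: [[0.994, 0.114, 0.0], [0.114, -0.994, 0.003], [0.001, -0.003, -1.0]]
contact_force: [0.1, -0.2, -0.4]
width: 0.0854
```

```bash
cat > tgt.py <<'E'
import sys
from h import *
o=env.get_obs(); R=o["ee_rot"]; t=np.array([float(a) for a in sys.argv[1:4]])
print("t",round(o["time"],2),"pos",np.round(o["tool_pos"],4),"yaw",np.degrees(np.arctan2(R[1,0],R[0,0])),"delta tool mm",np.round(1000*R.T@(t-o["tool_pos"]),1),"F",np.round(o["contact_force"],2),"w",o["width"],"j",np.round(o["joint_positions"],2))
E
python3 tgt.py .382 .223 .1
```

```text
t 2.9 pos [0.388  0.168  0.2395] yaw 6.527653862305003 delta tool mm [  0.3 -55.  139.7] F [ 0.12 -0.2  -0.35] w 0.08536668127483608 j [ 0.29 -0.37  1.95  0.    1.56  1.74]
```

Emit:
{"api": "servo_tool", "payload": {
  "moves": [
    [1,[0,-0.028,0.02],[0,0,0]],
    [1,[0,-0.027,0.02],[0,0,0]],
    [1,[0,0,0.03],[0,0,0]],
    [1,[0,0,0.03],[0,0,0]],
    [1,[0,0,0.03],[0,0,0]],
    [1,[0,0,0],[0,0,0]],
    [1,[0,0,0],[0,0,0]]
  ]
}}

```text
time: 3.48
tool_pos: [0.3815, 0.2167, 0.1082]
ee_rot: [[0.994, 0.109, -0.004], [0.109, -0.994, -0.002], [-0.004, 0.001, -1.0]]
contact_force: [0.5, -0.5, 0.9]
width: 0.0854
```

```bash
python3 tgt.py .382 .223 .012
python3 - <<'E'
from h import *
f=env.grab_frame("scene"); save(f,"c2.png",(260,110,440,245),4)
E
```

```text
t 3.48 pos [0.3815 0.2167 0.1082] yaw 6.233966073621479 delta tool mm [ 1.6 -6.3 96.2] F [ 0.5  -0.54  0.86] w 0.08537137283055679 j [ 0.4  -0.21  2.06 -0.    1.29  1.86]
```

View pics/c2.png

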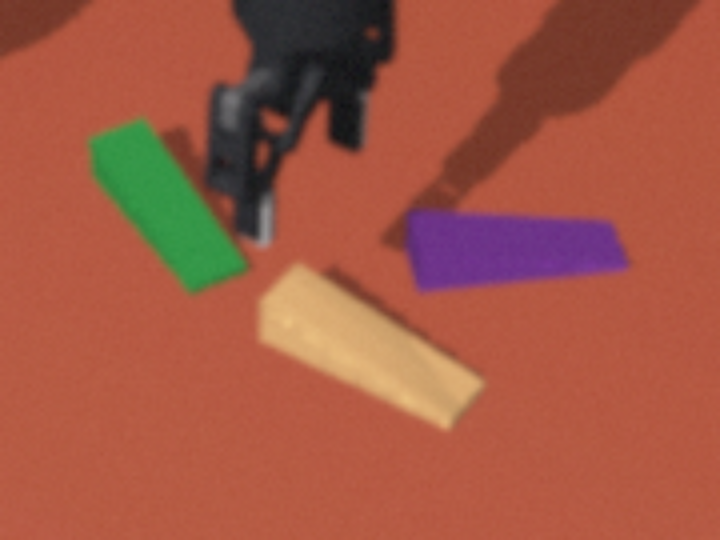

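The wedge at crop (370,345) sits below and ahead of the open fingers, and both look-alikes are clear of them. Descend.

Emit:
{"api": "servo_tool", "payload": {
  "moves": [
    [1,[0.001,-0.006,0.02],[0,0,0]],
    [1,[0,0,0.025],[0,0,0]],
    [1,[0,0,0.025],[0,0,0]],
    [1,[0,0,0.016],[0,0,0]],
    [1,[0,0,0.007],[0,0,0]],
    [1,[0,0,0],[0,0,0]],
    [1,[0,0,0],[0,0,0]]
  ]
}}

```text
time: 4.12
tool_pos: [0.3848, 0.2241, 0.0182]
ee_rot: [[0.994, 0.108, 0.002], [0.108, -0.994, 0.001], [0.002, -0.001, -1.0]]
contact_force: [-0.4, -0.3, 0.3]
width: 0.0859
```

```bash
python3 tgt.py .382 .223 .012
```

```text
t 4.12 pos [0.3848 0.2241 0.0182] yaw 6.216511966586549 delta tool mm [-2.9  0.8  6.2] F [-0.35 -0.3   0.32] w 0.08585057769413115 j [ 0.41 -0.05  2.11 -0.    1.09  1.87]
```

Emit:
{"api": "servo_tool", "payload": {
  "moves": [
    [1,[-0.002,0,0.004],[0,0,0]],
    [1,[0,0,0.003],[0,0,0]],
    [1,[0,0,0],[0,0,0]],
    [0,[0,0,0],[0,0,0]],
    [0,[0,0,0],[0,0,0]],
    [0,[0,0,0],[0,0,0]],
    [0,[0,0,0],[0,0,0]],
    [0,[0,0,0],[0,0,0]],
    [0,[0,0,0],[0,0,0]],
    [0,[0,0,0],[0,0,0]],
    [0,[0,0,0],[0,0,0]]
  ],
  "newtons": 40
}}

```text
time: 5.03
tool_pos: [0.3815, 0.2234, 0.0096]
ee_rot: [[0.994, 0.109, 0.0], [0.109, -0.994, 0.0], [0.0, -0.0, -1.0]]
contact_force: [-0.1, -0.4, 4.3]
width: 0.0393
```

```bash
python3 tgt.py .382 .223 .012; python3 -c "
from meas import *
f=env.grab_frame('top'); wedge(f,np.array([.423,.225]))
o=env.get_obs();u=np.array([.994,.108]);n=np.array([-.108,.994]);d=o['tool_pos'][:2]-[.59,.0645];print('tool in press',d@u,d@n)"
```

```text
t 5.03 pos [0.3815 0.2234 0.0096] yaw 6.23383383524769 delta tool mm [ 0.5  0.5 -2.4] F [-0.12 -0.38  4.33] w 0.0392939827504659 j [ 0.41 -0.04  2.12  0.    1.07  1.88]
rect [440.8 203.1] [127.5  46.4] 28.692567825317383 axis [0.891 0.454] yaw 26.99809992277869 slope -0.9311725978632818 mean [0.4557185  0.22166473 0.02128056]
-0.07 11 0.025 | -0.05 59 0.0201 | -0.03 74 0.0156 | -0.01 108 0.0117 | 0.01 136 0.0082 | 0.03 55 0.0063 | 
tool in press -0.19006424270196604 0.180513861905575
```

Emit:
{"api": "servo_tool", "payload": {
  "moves": [
    [0,[0,0,-0.001],[0,0,0]],
    [0,[0,0,0],[0,0,0]],
    [0,[0,0,0],[0,0,0]]
  ]
}}

```text
time: 5.38
tool_pos: [0.3808, 0.2231, 0.0099]
ee_rot: [[0.994, 0.109, -0.001], [0.109, -0.994, -0.0], [-0.001, 0.0, -1.0]]
contact_force: [0.3, -0.1, -2.3]
width: 0.0391
```

Emit:
{"api": "servo_tool", "payload": {
  "moves": [
    [0,[0,0,-0.001],[0,0,0]],
    [0,[0,0,0],[0,0,0]],
    [0,[0,0,0],[0,0,0]]
  ]
}}

```text
time: 5.63
tool_pos: [0.3811, 0.2233, 0.0112]
ee_rot: [[0.994, 0.109, -0.0], [0.109, -0.994, -0.0], [-0.0, 0.0, -1.0]]
contact_force: [0.2, -0.1, -1.5]
width: 0.0391
```

Emit:
{"api": "servo_tool", "payload": {
  "moves": [
    [0,[0,0,-0.003],[0,0,0]],
    [0,[0,0.02,0],[0,0,0]],
    [0,[0,0.02,0],[0,0,0]],
    [0,[0,0.02,0],[0,0,0]],
    [0,[0,0.02,0],[0,0,0]],
    [0,[0,0.02,0],[0,0,0]],
    [0,[0,0.02,0],[0,0,0]],
    [0,[0,0.02,0],[0,0,0]],
    [0,[0,0.02,0],[0,0,0]],
    [0,[0,0.02,0],[0,0,0]],
    [0,[0,0,0],[0,0,0]],
    [0,[0,0,0],[0,0,0]]
  ]
}}

```text
time: 6.63
tool_pos: [0.401, 0.0437, 0.0145]
ee_rot: [[0.994, 0.106, 0.0], [0.106, -0.994, 0.0], [0.0, -0.0, -1.0]]
contact_force: [-0.6, 0.0, 0.0]
width: 0.0394
```

```bash
cat > st.py <<'E'
from h import *
o=env.get_obs();u=np.array([.994,.108]);n=np.array([-.108,.994]);d=o['tool_pos'][:2]-[.59,.0645]
print(round(o['time'],2),'press xy mm',np.round([1000*d@u,1000*d@n],1),'z',o['tool_pos'][2],'yaw',np.degrees(np.arctan2(o['ee_rot'][1,0],o['ee_rot'][0,0])),'Fu,Fn,Fz',np.round([o['contact_force'][:2]@u,o['contact_force'][:2]@n,o['contact_force'][2]],2),'w',o['width'])
E
python3 st.py
python3 - <<'E'
from h import *
f=env.grab_frame("scene"); save(f,"c3.png",(270,170,470,320),4)
f=env.grab_frame("top"); save(f,"c3t.png",(190,120,370,255),4)
E
```

```text
6.63 press xy mm [-190.1   -0.3] z 0.014536308592056233 yaw 6.098308621950036 Fu,Fn,Fz [-0.63  0.1   0.05] w 0.03942413959379679
```

View pics/c3.png

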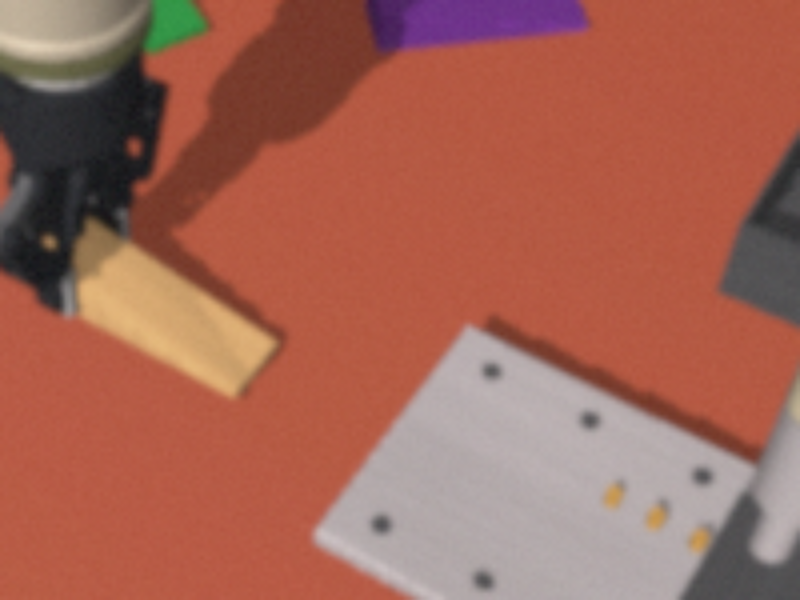

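View pics/c3t.png

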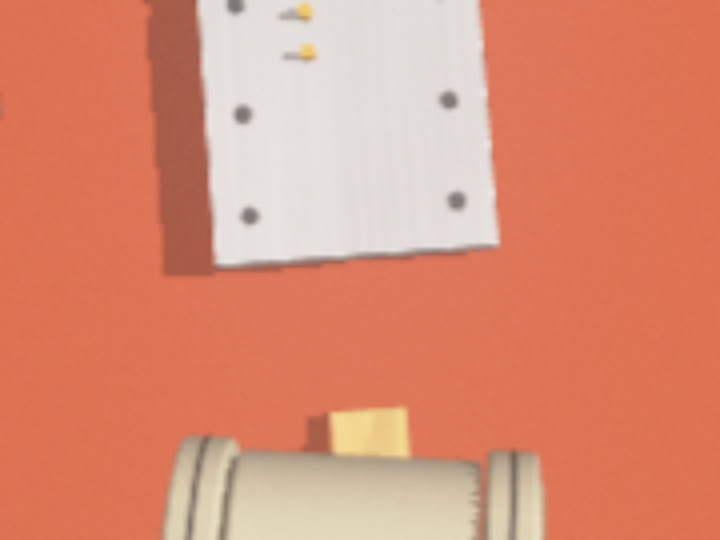

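The tip is at top-crop (368,409) and the plate's front edge runs (216,267) to (498,246). The wedge is square to the plate, lined up with the middle to about 1 mm, and roughly 80 mm away. Next I'll lower it to the bench and push in.

Emit:
{"api": "servo_tool", "payload": {
  "moves": [
    [0,[0,0,0.003],[0,0,0]],
    [0,[0,0,0.001],[0,0,0]],
    [0,[0,0,0],[0,0,0]],
    [0,[0,0,0],[0,0,0]]
  ]
}}

```text
time: 7.07
tool_pos: [0.4005, 0.0448, 0.01]
ee_rot: [[0.994, 0.11, -0.001], [0.11, -0.994, 0.0], [-0.001, -0.0, -1.0]]
contact_force: [0.0, -0.4, -0.9]
width: 0.0393
```

Emit:
{"api": "servo_tool", "payload": {
  "moves": [
    [0,[0,0,0.0007],[0,0,0]],
    [0,[0,0,0],[0,0,0]],
    [0,[0,0,0],[0,0,0]]
  ]
}}

```text
time: 7.32
tool_pos: [0.4008, 0.0445, 0.0096]
ee_rot: [[0.994, 0.109, 0.0], [0.109, -0.994, 0.0], [0.0, -0.0, -1.0]]
contact_force: [-0.5, 0.2, -1.6]
width: 0.0397
```

Emit:
{"api": "servo_tool", "payload": {
  "moves": [
    [0,[0,0,0.0007],[0,0,0]],
    [0,[0,0,0],[0,0,0]],
    [0,[0,0,0],[0,0,0]]
  ]
}}

```text
time: 7.57
tool_pos: [0.4012, 0.0444, 0.0096]
ee_rot: [[0.994, 0.109, 0.0], [0.109, -0.994, 0.0], [0.0, -0.0, -1.0]]
contact_force: [-3.1, 0.6, 7.6]
width: 0.0392
```

Emit:
{"api": "servo_tool", "payload": {
  "moves": [
    [0,[0,0,-0.0004],[0,0,0]],
    [0,[0.01,0,0],[0,0,0]],
    [0,[0.015,0,0],[0,0,0]],
    [0,[0.015,0,0],[0,0,0]],
    [0,[0.015,0,0],[0,0,0]],
    [0,[0.01,0,0],[0,0,0]],
    [0,[0.005,0,0],[0,0,0]],
    [0,[0,0,0],[0,0,0]],
    [0,[0,0,0],[0,0,0]],
    [0,[0,0,0],[0,0,0]]
  ]
}}

```text
time: 8.4
tool_pos: [0.4703, 0.052, 0.0095]
ee_rot: [[0.994, 0.109, 0.0], [0.109, -0.994, 0.0], [0.0, 0.0, -1.0]]
contact_force: [0.8, -0.3, 1.9]
width: 0.0391
```

```bash
python3 st.py
```

```text
8.4 press xy mm [-120.4    0.5] z 0.009462697663911734 yaw 6.231656914910149 Fu,Fn,Fz [ 0.8  -0.39  1.87] w 0.039149669920241506
```

Emit:
{"api": "servo_tool", "payload": {
  "moves": [
    [0,[0.006,0,0],[0,0,0]],
    [0,[0.008,0,0],[0,0,0]],
    [0,[0.008,0,0],[0,0,0]],
    [0,[0.006,0,0],[0,0,0]],
    [0,[0.002,0,0],[0,0,0]],
    [0,[0,0,0],[0,0,0]],
    [0,[0,0,0],[0,0,0]]
  ]
}}

```text
time: 8.98
tool_pos: [0.5007, 0.0553, 0.0095]
ee_rot: [[0.994, 0.109, 0.001], [0.109, -0.994, 0.0], [0.001, 0.0, -1.0]]
contact_force: [1.8, -0.5, 3.5]
width: 0.0396
```

Emit:
{"api": "servo_tool", "payload": {
  "moves": [
    [0,[0.002,0,0],[0,0,0]],
    [0,[0.002,0,0],[0,0,0]],
    [0,[0,0,0],[0,0,0]],
    [0,[0,0,0],[0,0,0]]
  ]
}}

```text
time: 9.32
tool_pos: [0.504, 0.0557, 0.0095]
ee_rot: [[0.994, 0.109, -0.0], [0.109, -0.994, -0.0], [-0.0, 0.0, -1.0]]
contact_force: [-0.8, 0.1, 5.3]
width: 0.0394
```

Emit:
{"api": "servo_tool", "payload": {
  "moves": [
    [0,[0.002,0,0],[0,0,0]],
    [0,[0.001,0,0],[0,0,0]],
    [0,[0,0,0],[0,0,0]],
    [0,[0,0,0],[0,0,0]]
  ]
}}

```text
time: 9.65
tool_pos: [0.5068, 0.056, 0.0095]
ee_rot: [[0.994, 0.109, -0.0], [0.109, -0.994, -0.0], [-0.0, -0.0, -1.0]]
contact_force: [-2.2, -0.0, 6.3]
width: 0.0389
```

Emit:
{"api": "servo_tool", "payload": {
  "moves": [
    [0,[0.002,0,0],[0,0,0]],
    [0,[0.001,0,0],[0,0,0]],
    [0,[0,0,0],[0,0,0]],
    [0,[0,0,0],[0,0,0]]
  ]
}}

```text
time: 9.98
tool_pos: [0.5098, 0.0563, 0.0095]
ee_rot: [[0.994, 0.109, -0.0], [0.109, -0.994, -0.0], [-0.0, -0.0, -1.0]]
contact_force: [-1.8, 0.0, 6.7]
width: 0.0391
```

Emit:
{"api": "servo_tool", "payload": {
  "moves": [
    [0,[0.001,0,-0.0004],[0,0,0]],
    [0,[0.001,0,0],[0,0,0]],
    [0,[0,0,0],[0,0,0]],
    [0,[0,0,0],[0,0,0]]
  ]
}}

```text
time: 10.32
tool_pos: [0.5118, 0.0565, 0.0095]
ee_rot: [[0.994, 0.109, -0.001], [0.109, -0.994, -0.0], [-0.001, -0.0, -1.0]]
contact_force: [-1.6, -0.6, 2.4]
width: 0.039
```

Emit:
{"api": "servo_tool", "payload": {
  "moves": [
    [0,[0.001,0,0],[0,0,0]],
    [0,[0.001,0,0],[0,0,0]],
    [0,[0,0,0],[0,0,0]],
    [0,[0,0,0],[0,0,0]]
  ]
}}

```text
time: 10.65
tool_pos: [0.5142, 0.0568, 0.0095]
ee_rot: [[0.994, 0.109, 0.0], [0.109, -0.994, 0.0], [0.0, -0.0, -1.0]]
contact_force: [0.8, -0.2, -0.0]
width: 0.0393
```

```bash
python3 st.py
```

```text
10.65 press xy mm [-76.2   0.5] z 0.009504731177466044 yaw 6.233563673740761 Fu,Fn,Fz [ 0.74 -0.26 -0.03] w 0.03927642577831688
```

Emit:
{"api": "servo_tool", "payload": {
  "moves": [
    [0,[0.001,0,0],[0,0,0]],
    [0,[0.001,0,0],[0,0,0]],
    [0,[0,0,0],[0,0,0]],
    [0,[0,0,0],[0,0,0]]
  ]
}}

```text
time: 10.98
tool_pos: [0.516, 0.057, 0.0095]
ee_rot: [[0.994, 0.109, -0.0], [0.109, -0.994, -0.0], [-0.0, -0.0, -1.0]]
contact_force: [-1.4, -0.2, 0.3]
width: 0.0395
```

Emit:
{"api": "servo_tool", "payload": {
  "moves": [
    [0,[0.001,0,0],[0,0,0]],
    [0,[0.001,0,0],[0,0,0]],
    [0,[0,0,0],[0,0,0]],
    [0,[0,0,0],[0,0,0]]
  ]
}}

```text
time: 11.32
tool_pos: [0.5171, 0.0571, 0.0095]
ee_rot: [[0.994, 0.109, -0.002], [0.109, -0.994, -0.0], [-0.002, -0.0, -1.0]]
contact_force: [-6.5, -1.0, 4.9]
width: 0.0396
```

Emit:
{"api": "servo_tool", "payload": {
  "moves": [
    [0,[0.001,0,0],[0,0,0]],
    [0,[0.001,0,0],[0,0,0]],
    [0,[0,0,0],[0,0,0]],
    [0,[0,0,0],[0,0,0]]
  ]
}}

```text
time: 11.65
tool_pos: [0.518, 0.0573, 0.0095]
ee_rot: [[0.994, 0.109, -0.005], [0.109, -0.994, -0.0], [-0.005, -0.0, -1.0]]
contact_force: [-13.4, -2.1, 11.6]
width: 0.0395
```

Emit:
{"api": "servo_tool", "payload": {
  "moves": [
    [0,[0.001,0,0],[0,0,0]],
    [0,[0.001,0,0],[0,0,0]],
    [0,[0,0,0],[0,0,0]],
    [0,[0,0,0],[0,0,0]]
  ]
}}

```text
time: 11.98
tool_pos: [0.5189, 0.0574, 0.0094]
ee_rot: [[0.994, 0.109, -0.007], [0.109, -0.994, -0.001], [-0.007, -0.0, -1.0]]
contact_force: [-20.2, -2.0, 17.5]
width: 0.0396
```

The last call overshot what I wanted: 20 N at the wrist. Fz is 17 N at the same time, so part of that is fingers or wedge bearing on the bench. I'll ease the stored push before letting go.

Emit:
{"api": "servo_tool", "payload": {
  "moves": [
    [0,[-0.002,0,0],[0,0,0]],
    [0,[0,0,0],[0,0,0]],
    [0,[0,0,0],[0,0,0]]
  ]
}}

```text
time: 12.23
tool_pos: [0.5189, 0.0574, 0.0094]
ee_rot: [[0.994, 0.109, -0.003], [0.109, -0.994, -0.0], [-0.003, -0.0, -1.0]]
contact_force: [-8.4, -0.3, 5.6]
width: 0.0396
```

```bash
python3 st.py; python3 -c "
from h import *
print(env.get_obs()['moment'],env.get_obs()['ee_rot'])"
```

```text
12.23 press xy mm [-71.5   0.6] z 0.00942248022540046 yaw 6.240208668954377 Fu,Fn,Fz [-8.38  0.57  5.61] w 0.03958341213535743
[0.03429402 1.1638641  0.01537885] [[ 9.94071676e-01  1.08696453e-01 -2.56610325e-03]
 [ 1.08696642e-01 -9.94074965e-01 -6.57767636e-05]
 [-2.55804870e-03 -2.13539990e-04 -9.99996705e-01]]
```

Emit:
{"api": "servo_tool", "payload": {
  "moves": [
    [0,[-0.001,0,0],[0,0,0]],
    [0,[0,0,0],[0,0,0]],
    [0.6,[0,0,0],[0,0,0]],
    [0.6,[0,0,0],[0,0,0]],
    [0.6,[0,0,0],[0,0,0]],
    [0.8,[0,0,0],[0,0,0]],
    [0.8,[0,0,0],[0,0,0]]
  ]
}}

```text
time: 12.82
tool_pos: [0.5194, 0.0573, 0.0099]
ee_rot: [[0.994, 0.109, 0.001], [0.109, -0.994, -0.0], [0.001, 0.0, -1.0]]
contact_force: [-1.2, -0.6, 0.1]
width: 0.0683
```

Emit:
{"api": "servo_tool", "payload": {
  "moves": [
    [0.8,[0,0,-0.02],[0,0,0]],
    [0.8,[0,0,-0.03],[0,0,0]],
    [0.8,[-0.03,0,0],[0,0,0]],
    [0,[-0.03,0,0],[0,0,0]],
    [0,[-0.01,0,0],[0,0,0]],
    [0,[0,0,0],[0,0,0]],
    [0,[0,0,0],[0,0,0]],
    [0,[0,0,0],[0,0,0]],
    [0,[0,0,0],[0,0,0]]
  ]
}}

```text
time: 13.57
tool_pos: [0.4507, 0.0497, 0.0601]
ee_rot: [[0.994, 0.109, 0.001], [0.109, -0.994, 0.0], [0.001, 0.0, -1.0]]
contact_force: [-0.2, -0.2, 0.1]
width: 0.0001
```

```bash
python3 st.py
python3 - <<'E'
from h import *
f=env.grab_frame("scene"); save(f,"c4.png",(270,170,470,320),4)
for o in env.outline_of(f,"wedge"):
    p,u,v=pts(f,o["region"]); 
    if len(p)<50: continue
    q=(p[:,:2]-[.59,.0645])@np.array([[.994,-.108],[.108,.994]])
    k=p[:,2]>.008
    print(o["score"],o["point"],np.round(np.percentile(q[k],[1,50,99],axis=0)*1000,1),p[:,2].max())
E
```

```text
13.57 press xy mm [-140.1    0.4] z 0.06008499564707298 yaw 6.231975297210305 Fu,Fn,Fz [-0.26 -0.14  0.12] w 7.169157297463086e-05
0.96 [348.9, 267.2] [[-89.5 -19.2]
 [-48.7  -2.5]
 [ -3.3  21.7]] 0.03106116954792864
0.93 [385.7, 174.5] [[-175.2  251.8]
 [-128.3  290.7]
 [ -75.3  343.2]] 0.031213487711447094
```

View pics/c4.png

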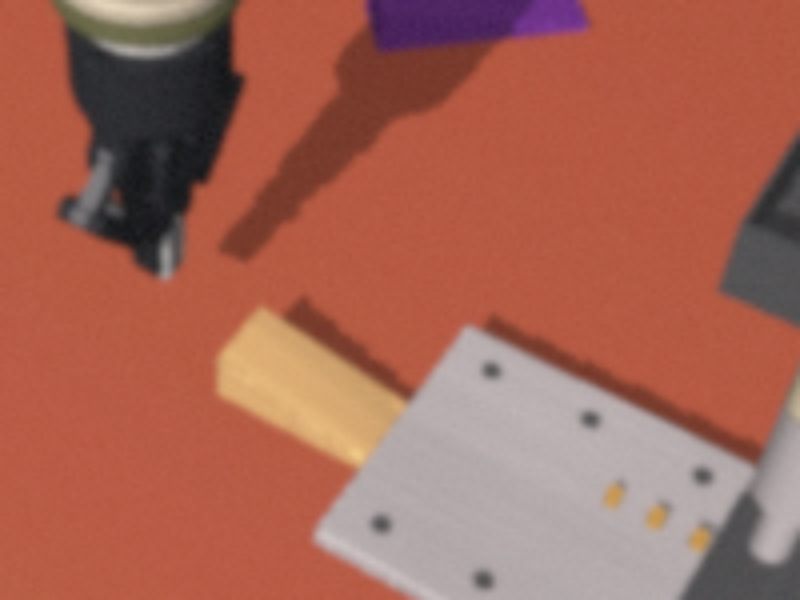

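The wedge is under the plate's front edge, square and centred (thick end at crop (235,345)), with the fingers clear of it. I'll now make a clean level push on the thick end with the shut fingers to seat it at about 15 N.

Emit:
{"api": "servo_tool", "payload": {
  "moves": [
    [0,[0,0,0.025],[0,0,0]],
    [0,[0,0,0.02],[0,0,0]],
    [0,[0,0,0],[0,0,0]],
    [0,[0.012,0,0],[0,0,0]],
    [0,[0.012,0,0],[0,0,0]],
    [0,[0.006,0,0],[0,0,0]],
    [0,[0.001,0,0],[0,0,0]],
    [0,[0,0,0],[0,0,0]],
    [0,[0,0,0],[0,0,0]]
  ]
}}

```text
time: 14.42
tool_pos: [0.48, 0.0531, 0.0148]
ee_rot: [[0.994, 0.109, -0.001], [0.109, -0.994, -0.0], [-0.001, -0.0, -1.0]]
contact_force: [-0.7, 0.3, -0.9]
width: -0.0001
```

```bash
python3 st.py
```

```text
14.42 press xy mm [-110.6    0.5] z 0.014824863735634028 yaw 6.239644436159321 Fu,Fn,Fz [-0.68  0.42 -0.92] w -0.00014169499226496932
```

Creep forward, one call at a time now.

Emit:
{"api": "servo_tool", "payload": {
  "moves": [
    [0,[0.002,0,0],[0,0,0]],
    [0,[0.002,0,0],[0,0,0]],
    [0,[0,0,0],[0,0,0]]
  ]
}}

```text
time: 14.67
tool_pos: [0.4845, 0.0535, 0.0149]
ee_rot: [[0.994, 0.109, 0.0], [0.109, -0.994, 0.0], [0.0, 0.0, -1.0]]
contact_force: [-0.1, 0.9, -0.2]
width: -0.0002
```

Emit:
{"api": "servo_tool", "payload": {
  "moves": [
    [0,[0.001,0,0],[0,0,0]],
    [0,[0.001,0,0],[0,0,0]],
    [0,[0,0,0],[0,0,0]]
  ]
}}

```text
time: 14.92
tool_pos: [0.4864, 0.0537, 0.0147]
ee_rot: [[0.994, 0.109, 0.0], [0.109, -0.994, 0.0], [0.0, -0.0, -1.0]]
contact_force: [-0.7, -0.5, 0.1]
width: -0.0001
```

Emit:
{"api": "servo_tool", "payload": {
  "moves": [
    [0,[0.001,0,0],[0,0,0]],
    [0,[0.001,0,0],[0,0,0]],
    [0,[0,0,0],[0,0,0]]
  ]
}}

```text
time: 15.17
tool_pos: [0.4877, 0.0539, 0.0144]
ee_rot: [[0.994, 0.109, -0.001], [0.109, -0.994, -0.0], [-0.001, -0.0, -1.0]]
contact_force: [-2.3, -0.8, 2.1]
width: -0.0001
```

Emit:
{"api": "servo_tool", "payload": {
  "moves": [
    [0,[0.001,0,0],[0,0,0]],
    [0,[0,0,0],[0,0,0]],
    [0,[0,0,0],[0,0,0]]
  ]
}}

```text
time: 15.42
tool_pos: [0.4879, 0.0539, 0.0142]
ee_rot: [[0.994, 0.109, -0.003], [0.109, -0.994, -0.0], [-0.003, -0.0, -1.0]]
contact_force: [-7.7, -1.0, 4.3]
width: 0.0
```

Emit:
{"api": "servo_tool", "payload": {
  "moves": [
    [0,[0.0007,0,0],[0,0,0]],
    [0,[0,0,0],[0,0,0]],
    [0,[0,0,0],[0,0,0]]
  ]
}}

```text
time: 15.67
tool_pos: [0.4879, 0.054, 0.014]
ee_rot: [[0.994, 0.109, -0.004], [0.109, -0.994, -0.0], [-0.004, -0.0, -1.0]]
contact_force: [-10.6, -1.3, 5.6]
width: 0.0002
```

Emit:
{"api": "servo_tool", "payload": {
  "moves": [
    [0,[0.0008,0,0],[0,0,0]],
    [0,[0,0,0],[0,0,0]],
    [0,[0,0,0],[0,0,0]]
  ]
}}

```text
time: 15.92
tool_pos: [0.488, 0.054, 0.0138]
ee_rot: [[0.994, 0.109, -0.006], [0.109, -0.994, -0.0], [-0.006, -0.0, -1.0]]
contact_force: [-13.1, -1.9, 8.1]
width: 0.0003
```

Emit:
{"api": "servo_tool", "payload": {
  "moves": [
    [0,[0.0005,0,0],[0,0,0]],
    [0,[0,0,0],[0,0,0]],
    [0,[0,0,0],[0,0,0]],
    [0,[0,0,0],[0,0,0]]
  ]
}}

```text
time: 16.25
tool_pos: [0.488, 0.054, 0.0136]
ee_rot: [[0.994, 0.109, -0.007], [0.109, -0.994, -0.001], [-0.007, -0.0, -1.0]]
contact_force: [-14.5, -2.4, 9.7]
width: 0.0003
```

```bash
python3 st.py
```

```text
16.25 press xy mm [-102.5    0.6] z 0.01362779735834213 yaw 6.243564415008033 Fu,Fn,Fz [-14.69  -0.78   9.67] w 0.0003258033530849842
```

At a 14.7 N level push the wedge does not move, so it is jammed. I'll back away and check.

Emit:
{"api": "servo_tool", "payload": {
  "moves": [
    [0,[-0.003,0,0],[0,0,0]],
    [0,[-0.01,0,0],[0,0,0]],
    [0,[-0.03,0,0],[0,0,0]],
    [0,[-0.03,0,-0.02],[0,0,0]],
    [0,[0,0,-0.04],[0,0,0]],
    [0,[0,0,-0.04],[0,0,0]],
    [0,[0,0,0],[0,0,0]],
    [0,[0,0,0],[0,0,0]]
  ]
}}

```text
time: 16.92
tool_pos: [0.4216, 0.0463, 0.1183]
ee_rot: [[0.994, 0.109, 0.008], [0.109, -0.994, -0.0], [0.008, 0.001, -1.0]]
contact_force: [-0.3, -0.2, 0.0]
width: -0.0003
```

```bash
python3 st.py
python3 - <<'E'
from h import *
f=env.grab_frame("scene"); save(f,"c5.png",(270,170,470,320),4)
for o in env.outline_of(f,"wedge")[:1]:
    p,u,v=pts(f,o["region"]) 
    q=(p[:,:2]-[.59,.0645])@np.array([[.994,-.108],[.108,.994]])
    k=p[:,2]>.008
    print(o["score"],o["point"],np.round(np.percentile(q[k],[1,50,99],axis=0)*1000,1),p[:,2].max())
E
```

```text
16.92 press xy mm [-1.694e+02  1.000e-01] z 0.11825523821200529 yaw 6.231230925242843 Fu,Fn,Fz [-0.33 -0.2   0.03] w -0.00029821052961855575
0.77 [347.5, 266.1] [[-90.2 -18.9]
 [-49.1  -2. ]
 [ -3.2  21.7]] 0.03279967634913394
```

View pics/c5.png

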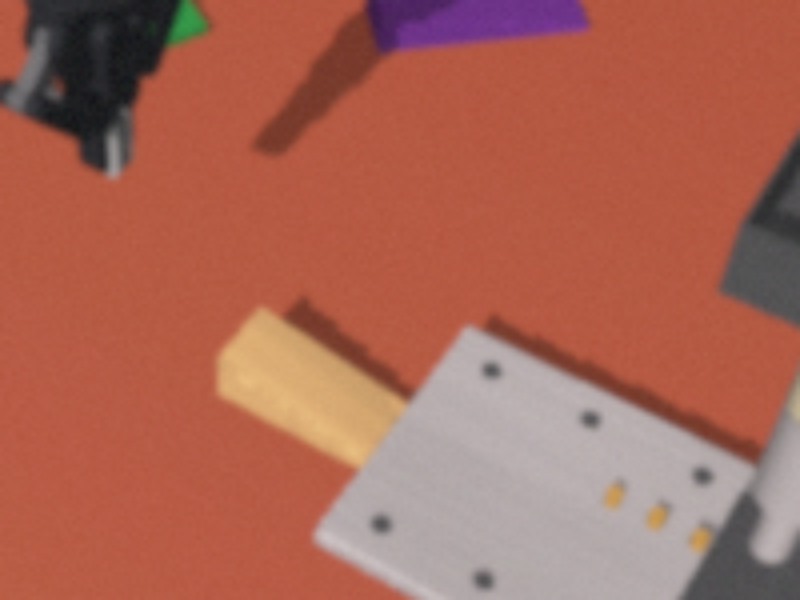

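The wedge is unchanged, jammed square under the middle of the edge (crop (235,345) to (385,435)), and the gripper is clear. Handing in.

```bash
python3 -c "
from workcell import env
print(env.hand_in())"
```

```text
the job is handed in; nothing more can be done
None
```

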